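# Run the camera slider to its pin stop

### The job

Slide the little camera on the table-top camera rail over to the stop that carries the upright pin: press down the release pad in the middle of the carriage to free its brake, keep it pressed while you push the carriage along until it rests against that stop, then let go so that the brake holds it there. Do not force the carriage along while its brake is clamped, and leave the small things lying around the rail where they are.

Things in the scene. Friction and masses are not known exactly. Their poses are not given: they have to be found in the camera images.
- rail: Fixed camera slider rail, 380 mm long (along its own y), 80 mm deep, lying on the mat: two steel rods (centre 24 mm high) between two black end feet 34 mm high. Origin under its middle at mat level; y along the rods, x level across the rail (the camera's side), z up. Its place and yaw vary.
- carriage (a joint): Sliding position (m) of the carriage along the rail's +y; 0 is the middle of the rail. While the brake is clamped it takes about 18 N to force it; with the pad pressed about 1 N (plus light damping) moves it. It stays where it is left.
- carriage_mid (a point): Point of the carriage at mat level, under the middle of the release pad; it slides with the carriage. The carriage is an aluminium block, 84 mm along the rail and 70 mm across, top at 34 mm above the mat, with an end wall 12 mm thick at each end along the rail (tops 56 mm above the mat, 60 mm clear between their inner faces). A small grey camera (30 x 56 x 36 mm, top 70 mm above the mat) rides on its +x side, from 53 mm to 93 mm (lens) off the carriage middle.
- pad_top (a point): Middle of the top face of the release pad, between the two end walls: dark ribbed rubber, 54 mm along the rail, 46 mm across. 44 mm above the mat when up (12 mm below the tops of the end walls), 38 mm when fully down. Axes as the rail's. Pushing sideways on an end wall's inner face, or by the friction of the pressed pad, moves the carriage.
- release_pad (a joint): How far the pad is pressed (m): 0 up, brake clamped; 0.006 fully down on its rigid end. The brake lets go within the first millimetre. The pad needs about 5.5 N to start to move and 7.5 N to go fully down, and springs back by itself.
- pin_stop: The marked stop, fixed: a grey clamp block on the rods, 22 mm along the rail, 70 mm across, top 38 mm above the mat, with an upright steel pin (12 mm thick, up to 74 mm above the mat) in the middle of its top. Origin at mat level under its middle. It is at either end of the rail. The carriage rests against it when their middles are 53 mm apart.
- plain_stop: The other stop, fixed: the same grey clamp block without a pin, on the other side of the carriage. Origin at mat level under its middle.
- screwdriver: Loose small red-handled screwdriver, 150 mm long, 17 mm thick, lying in front of the rail; to be left alone. Origin under its middle.
- card_case: Loose flat dark memory card case, 35 x 40 x 8 mm, lying in front of the rail; to be left alone. Origin under its middle.
- earbuds: Loose white ear bud case, 46 x 58 x 26 mm, standing beyond the rail; to be left alone. Origin under its middle.

How it is judged (in metres and radians):
On the way, in this order (a step that is already met when the one before it is completed fails the run):
1. the release pad is pressed down (at least 2 mm) while the carriage is still clear of the pin stop (value of joint release_pad above 0.002 m and horizontal distance between carriage_mid and pin_stop above 0.07 m), for 0.1 s.
2. the carriage reaches the pin stop with the pad still pressed (value of joint release_pad above 0.001 m and horizontal distance between carriage_mid and pin_stop below 0.056 m), for 0.1 s.
At the end, for the whole second after the job is handed in: the carriage rests against the pin stop (gap under 3 mm), at rest, with the release pad up again (under 1 mm pressed) (horizontal distance between carriage_mid and pin_stop below 0.056 m and value of joint release_pad below 0.001 m and velocity of joint carriage between -0.005 and 0.005 m/s); the robot touches nothing.
It fails at once if the carriage is forced along, away from the pin stop and more than 4 mm from its start, while its brake is clamped (pad pressed less than 0.5 mm, faster than 6 mm/s) (value of joint release_pad below 0.0005 m and distance of carriage_mid from where it was at the start of the episode above 0.004 m and horizontal distance between carriage_mid and pin_stop above 0.056 m and (velocity of joint carriage above 0.006 m/s or velocity of joint carriage below -0.006 m/s)).
It fails at once if the screwdriver is lifted or shifted by more than 12 mm (distance of screwdriver from where it was at the start of the episode above 0.012 m).
It fails at once if the card case is lifted or shifted by more than 12 mm (distance of card_case from where it was at the start of the episode above 0.012 m).
It fails at once if the ear bud case is lifted or shifted by more than 12 mm (distance of earbuds from where it was at the start of the episode above 0.012 m).
It also fails if it takes over 40 s, if anything falls off the work surface, if the arm or the gripper's body presses on something with over 40 N, if the wrist force passes 120 N, or if a joint passes its speed limit or range.

### The arm

A 6-joint arm with a two-finger parallel gripper is mounted at the origin on a cart in front of the work surface, level with it; the furniture and walls round the work are solid. World frame = base frame: x ahead of the robot, y to its left, z up, the work surface at z = 0. Lengths are in m, angles in degrees, forces in N, time in s.
With the tool pointing down it reaches from about 0.35 to 0.875 m from the base axis. Payload 4.2 kg.
Tool frame: the origin (TCP) lies between the finger pads; the fingertips stand 8 mm ahead of it and the grasp point (between the pads) lies 11 mm behind it; z points along the fingers, y is the line along which they close (so a half turn about z gives the same grasp; the last joint's range is limited). The gripper opens to 87 mm and grips with 3 to 60 N. Pads are 19 mm wide; open, the fingers measure 117 mm over their backs; the gripper's body (75 mm by 190 mm) begins 51 mm behind the grasp point.
Start: joints at [-48.724, 22.042, 0.453, 0, -68.411, -14.817], TCP at [0.278, -0.56, 0.209] pointing down, gripper open.
Joint ranges: [-179.83, 179.83], [-69.29, 118.12], [-61.27, 80.66], [-181.25, 117.63], [-171.15, -9.14], [-177.46, 177.46]. Speed limits (degrees/s): [159.86, 159.86, 180, 180, 180, 180].

### API

Orientations are given as a 3x3 rotation matrix whose columns are the frame's x, y, z axes.
In Python, from station import sense, capture, camera_model, finish_job, find_in gives the robot as it stands. The module is installed in compiled form; this text tells all that it offers.
- The arm moves only by the tool arm_command, never from a script. Its argument "motion" is a list of rows, each a list of 7 numbers: the finger opening in mm, from 0 to 87, then the shift along the tool's x, y, z in mm, then the turn, a rotation vector about the tool's x, y, z in rad. In form: [[jaw, dx, dy, dz, rx, ry, rz], ...]. A call has 1 to 8 rows; each row shifts and turns the commanded pose from where the row before left it, along the tool's axes as they then stand; what a row does not reach is not made up. A row lasts 1/10 s, in which the tool goes at most 50 mm and 8.59 degrees, less where a joint would pass 70% of its speed; a pose out of reach is approached as far as the arm can. A call with a gripper value outside its range is refused whole. The fingers move at their own pace and stop on an object; the grip force is fixed at half the most. Time passes only in rows, so rows that do not move let the fingers close. It gives the time, the measured TCP pose, the force, the opening and the grip force at its end, in the units of the state.
- sense(): the state, without advancing time (a new reading comes with each control period).
- capture(name): name is "scene" or "top" or "wrist"; returns the picture (420x560x3 uint8, red, green, blue); there is no depth.
- camera_model(name): a dict with "fx", "fy", "cx", "cy" (pixels), "R" (3x3) and "t" (3): a world point X has camera coordinates R X + t. Camera axes: x right, y down, z forward; pixel columns grow to the right and rows downward; lengths in m; the calibration is good to about 2 mm. A picture is of the moment at which its call begins: read the wrist's pose just before it. camera_model takes no time and is no camera call; for the wrist camera it gives the pose at the moment of the call.
- finish_job(): hands the job in; it is judged then, once.
Trained networks look in the newest picture that a camera, given by its name, has taken for a name from the list of things; names that differ only in an ending like _2 or _b are one class to them, and where a whole thing is asked for, a point or a joint stands for the part that bears it (a point fixed in the world has none). Each returns a list of dicts, best first, with "p" (0 to 1); they miss things now and then, are a little off and sometimes report something else, mostly with a low value. They report only what shows in the picture. A call takes as long as a camera call.
- find_in(target, camera): "location" ([row, column] in pixels, amid what is visible of it).
The state is a dict: "time_s": time; "joints": joint angles; "joint_velocities": joint speeds; "effort": joint torques, N m; "tcp_pos": TCP position; "ee_rot": TCP orientation; "wrist_force": force on the tool from outside, world axes, zero at the start; "moment": the same for the moment, N m; "gripper_width": opening from 0.0 (shut) to 1.0 (fully open); "gripper_force": force on a finger pad.
Only numpy, scipy, OpenCV 4.12 (cv2) and the standard library are available. Lean on these libraries where they do the work, as an engineer would, in place of code of your own. Each camera call takes 0.05 s, during which the arm holds its last target. There are 200 camera calls.

## Working session

There is one attempt and no reset: what is moved stays moved. The work goes in short steps, Python scripts to look and compute and a tool call to move; the robot and the scene stay as the last step left them, time stands still between calls to the robot, and variables do not carry over. Pictures are saved under pics/ and viewed, at most 10 in all, crops included, and the job is handed in when it is done.

Besides the shell and the picture viewer there is one more tool, called as name(argument=value, ...), one argument or row to a line, values as JSON. arm_command: Moves the arm, as the interface text tells. Its arguments: {"type":"object","properties":{"motion":{"type":"array"}},"required":["motion"]}

```bash
mkdir -p pics
cat > h.py <<'E'
import numpy as np, cv2
from station import *
def pix2w(cam,rc,z,m=None):
    m=m or camera_model(cam); R=np.array(m["R"]);t=np.array(m["t"])
    d=R.T@np.array([(rc[1]-m["cx"])/m["fx"],(rc[0]-m["cy"])/m["fy"],1]); c=-R.T@t
    return c+d*(z-c[2])/d[2]
E
python3 - <<'E'
from h import *
for c in ["top","scene"]:
    im=capture(c); cv2.imwrite(f"pics/{c}0.png",im[:,:,::-1])
    for n,z in [("rail",.02),("pin_stop",.05),("plain_stop",.02),("pad_top",.044),("carriage_mid",.044),("screwdriver",.008),("card_case",.004),("earbuds",.013)]:
        for r in find_in(n,c)[:2]: print(c,n,np.round(r["location"]),round(r["p"],2),pix2w(c,r["location"],z).round(3))
s=sense();print(s["time_s"],s["tcp_pos"],np.round(s["ee_rot"],3))
E
```

```text
top rail [232. 253.] 0.64 [0.491 0.029 0.02 ]
top pin_stop [239. 340.] 0.76 [ 0.477 -0.124  0.05 ]
top plain_stop [235. 175.] 0.59 [0.489 0.17  0.02 ]
top pad_top [235. 248.] 0.66 [0.486 0.036 0.044]
top carriage_mid [226. 251.] 0.75 [0.503 0.031 0.044]
top screwdriver [286. 200.] 0.82 [0.395 0.129 0.008]
top card_case [282. 313.] 0.92 [ 0.398 -0.077  0.004]
top earbuds [158. 263.] 0.65 [0.626 0.008 0.013]
scene rail [241. 296.] 0.84 [0.517 0.029 0.02 ]
scene pin_stop [187. 348.] 0.8 [ 0.477 -0.116  0.05 ]
scene plain_stop [306. 273.] 0.67 [0.489 0.167 0.02 ]
scene pad_top [242. 313.] 0.87 [0.482 0.03  0.044]
scene carriage_mid [238. 305.] 0.91 [0.499 0.029 0.044]
scene screwdriver [320. 333.] 0.91 [0.391 0.134 0.008]
scene card_case [235. 378.] 0.82 [ 0.39  -0.068  0.004]
scene earbuds [214. 250.] 0.75 [0.631 0.009 0.013]
0.9 [ 0.27848961 -0.55948766  0.2085719 ] [[-0.895 -0.446  0.   ]
 [-0.446  0.895 -0.   ]
 [-0.    -0.    -1.   ]]
```

```bash
python3 -c "
import cv2
a=cv2.imread('pics/top0.png')[120:330,120:400];cv2.imwrite('pics/top0c.png',cv2.resize(a,None,fx=2.8,fy=2.8,interpolation=cv2.INTER_CUBIC))"
```

```text
(no output)
```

View pics/top0c.png

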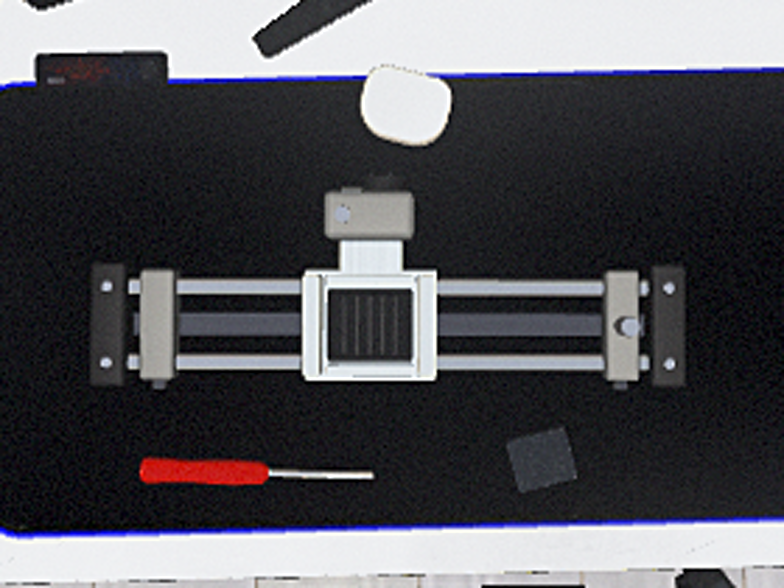

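The top view shows the carriage in mid-rail, with its pad at about (236, 252) as row and column. The pin stop is on the right at (236, 342), towards world −y, and the rail runs almost parallel to world y. The loose objects are clear of the rail. I'll close the gripper, turn it square to the rail and approach.

Run:
```python
from h import *
f=lambda x,y,z:print(pix2w("top",(120+y/2.8,120+x/2.8),z).round(4))
f(370,324,.044);f(158,325,.038);f(622,326,.038)
f(107,286,.034);f(669,288,.034);f(107,362,.034);f(669,364,.034)
```

```text
[0.4849 0.0299 0.044 ]
[0.487  0.1633 0.038 ]
[ 0.4802 -0.1285  0.038 ]
[0.5122 0.196  0.034 ]
[ 0.5036 -0.1596  0.034 ]
[0.4643 0.1965 0.034 ]
[ 0.4555 -0.1582  0.034 ]
```

arm_command(
  motion=[
    [0,0,0,0,0,0,0.116],
    [0,0,0,0,0,0,0.116],
    [0,0,0,0,0,0,0.116],
    [0,0,0,0,0,0,0.115],
    [0,-16,45,0,0,0,0],
    [0,-16,45,0,0,0,0],
    [0,-16,45,0,0,0,0],
    [0,-16,45,0,0,0,0],
  ],
)

```text
time_s: 1.7
tcp_pos: [0.343, -0.3781, 0.2086]
ee_rot: [[-1.0, 0.002, 0.0], [0.002, 1.0, -0.0], [-0.0, -0.0, -1.0]]
wrist_force: [1.7, -0.2, -0.4]
gripper_width: 0.353
gripper_force: 0.0
```

arm_command(
  motion=[
    [0,-16,45,5,0,0,0],
    [0,-16,45,10,0,0,0],
    [0,-16,45,10,0,0,0],
    [0,-16,45,10,0,0,0],
    [0,-16,45,10,0,0,0],
    [0,-16,45,5,0,0,0],
    [0,-16,45,0,0,0,0],
    [0,-16,45,0,0,0,0],
  ],
)

```text
time_s: 2.5
tcp_pos: [0.4715, -0.0177, 0.1588]
ee_rot: [[-1.0, 0.001, 0.001], [0.001, 1.0, -0.0], [-0.001, -0.0, -1.0]]
wrist_force: [0.7, 0.1, -0.3]
gripper_width: 0.004
gripper_force: 0.0
```

arm_command(
  motion=[
    [0,-14,44,10,0,0,0],
    [0,0,0,20,0,0,0],
    [0,0,0,0,0,0,0],
    [0,0,0,0,0,0,0],
  ],
)

```text
time_s: 2.9
tcp_pos: [0.485, 0.0239, 0.1287]
ee_rot: [[-1.0, 0.001, -0.001], [0.001, 1.0, -0.001], [0.001, -0.001, -1.0]]
wrist_force: [0.5, -0.1, 0.3]
gripper_width: 0.006
gripper_force: 0.0
```

Run:
```python
from h import *
print(sense()["tcp_pos"],sense()["wrist_force"])
m=camera_model("wrist")
cv2.imwrite("pics/w1.png",capture("wrist")[:,:,::-1])
for n,z in [("pin_stop",.05),("pad_top",.044),("carriage_mid",.044)]:
    for r in find_in(n,"wrist")[:2]: print(n,np.round(r["location"]),round(r["p"],2),pix2w("wrist",r["location"],z,m).round(4))
```

```text
[0.48495866 0.02391186 0.1286584 ] [ 0.47821118 -0.10109815  0.32966795]
pin_stop [200. 108.] 0.57 [ 0.4754 -0.1174  0.05  ]
pad_top [208. 445.] 0.56 [0.4835 0.158  0.044 ]
carriage_mid [202. 294.] 0.92 [0.479  0.0332 0.044 ]
```

View pics/w1.png

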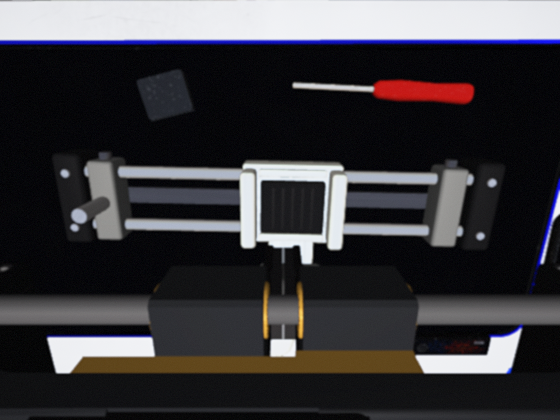

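The wrist view shows the pad centre at (207, 293), about (0.483, 0.032) in the world. Its two end walls are at columns 248 and 337, and the pin is at the left. I'll descend onto the pad.

arm_command(
  motion=[
    [0,2,6,15,0,0,0],
    [0,0,0,25,0,0,0],
    [0,0,0,20,0,0,0],
    [0,0,0,8,0,0,0],
    [0,0,0,4,0,0,0],
    [0,0,0,0,0,0,0],
    [0,0,0,0,0,0,0],
  ],
)

```text
time_s: 3.8
tcp_pos: [0.484, 0.0303, 0.0575]
ee_rot: [[-1.0, 0.001, 0.002], [0.001, 1.0, 0.001], [-0.002, 0.001, -1.0]]
wrist_force: [0.8, -0.3, -0.6]
gripper_width: 0.004
gripper_force: 0.0
```

arm_command(
  motion=[
    [0,0,0,2,0,0,0],
    [0,0,0,2,0,0,0],
    [0,0,0,2,0,0,0],
    [0,0,0,0,0,0,0],
    [0,0,0,0,0,0,0],
  ],
)

```text
time_s: 4.3
tcp_pos: [0.4832, 0.0302, 0.0505]
ee_rot: [[-1.0, 0.001, -0.0], [0.001, 1.0, -0.0], [0.0, -0.0, -1.0]]
wrist_force: [0.2, -0.1, 0.2]
gripper_width: 0.005
gripper_force: 0.0
```

arm_command(
  motion=[
    [0,0,0,2,0,0,0],
    [0,0,0,2,0,0,0],
    [0,0,0,0,0,0,0],
    [0,0,0,0,0,0,0],
  ],
)

```text
time_s: 4.7
tcp_pos: [0.4832, 0.0302, 0.0464]
ee_rot: [[-1.0, 0.001, -0.0], [0.001, 1.0, -0.0], [0.0, -0.0, -1.0]]
wrist_force: [-0.1, 0.7, -0.1]
gripper_width: 0.008
gripper_force: 0.0
```

Run:
```python
from h import *
s=sense();print(s["wrist_force"],s["tcp_pos"])
a=capture("wrist")[150:330,150:430];b=capture("scene")[150:330,180:460]
cv2.imwrite("pics/w2.png",cv2.resize(np.vstack([a,b]),None,fx=1.66,fy=1.66,interpolation=cv2.INTER_CUBIC)[:,:,::-1])
```

```text
[-0.07732689  0.72443884 -0.11540026] [0.48315747 0.03022273 0.04643711]
```

View pics/w2.png

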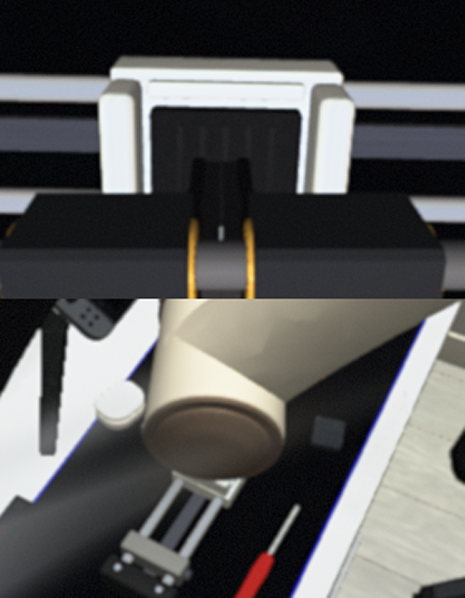

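The fingers are centred over the pad between the walls, but the force reading shows no contact yet. I'll go down in small steps.

arm_command(
  motion=[
    [0,0,0,1,0,0,0],
    [0,0,0,1,0,0,0],
    [0,0,0,0,0,0,0],
    [0,0,0,0,0,0,0],
  ],
)

```text
time_s: 5.2
tcp_pos: [0.4832, 0.0302, 0.0445]
ee_rot: [[-1.0, 0.001, -0.0], [0.001, 1.0, -0.0], [0.0, -0.0, -1.0]]
wrist_force: [-0.5, 0.1, 0.1]
gripper_width: 0.009
gripper_force: 0.0
```

arm_command(
  motion=[
    [0,0,0,1,0,0,0],
    [0,0,0,1,0,0,0],
    [0,0,0,0,0,0,0],
    [0,0,0,0,0,0,0],
  ],
)

```text
time_s: 5.6
tcp_pos: [0.4832, 0.0302, 0.0425]
ee_rot: [[-1.0, 0.001, -0.0], [0.001, 1.0, -0.0], [0.0, -0.0, -1.0]]
wrist_force: [-1.1, 0.2, 0.3]
gripper_width: 0.006
gripper_force: 0.0
```

Run:
```python
from h import *
s=sense();print(s["wrist_force"],s["tcp_pos"])
a=capture("wrist")[150:300,150:430]
cv2.imwrite("pics/w3.png",cv2.resize(a,None,fx=2.8,fy=2.8,interpolation=cv2.INTER_CUBIC)[:,:,::-1])
m=camera_model("wrist");R=np.array(m["R"]);t=np.array(m["t"])
for z in (.044,.036,.030):
    c=R@np.array([.4832,.0302,z])+t; print(z,m["fy"]*c[1]/c[2]+m["cy"],m["fx"]*c[0]/c[2]+m["cx"])
print(-R.T@t)
```

```text
[-1.11262762  0.23911059  0.26236372] [0.48318038 0.03023865 0.04250646]
0.044 254.73910562966802 283.39799092558604
0.036 248.92001973943837 283.36716455921135
0.03 244.84111466922573 283.3455567286218
[0.39942857 0.02982012 0.21758865]
```

View pics/w3.png

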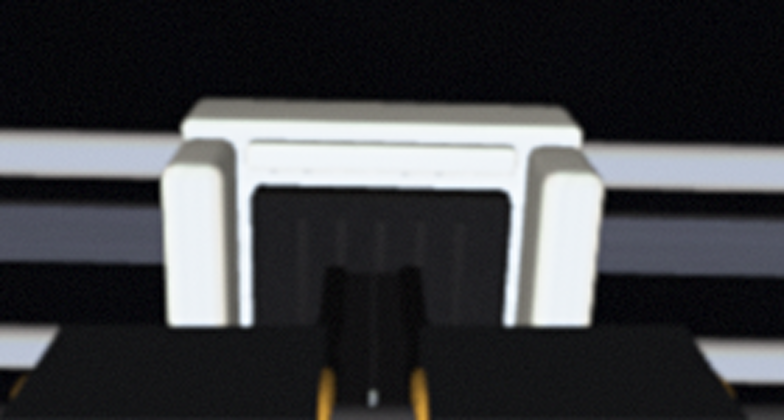

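Run:
```python
from h import *
m=camera_model("wrist");R=np.array(m["R"]);t=np.array(m["t"])
P=lambda X:(lambda c:(np.array([(m["fy"]*c[1]/c[2]+m["cy"]-150)*2.8,(m["fx"]*c[0]/c[2]+m["cx"]-150)*2.8]).round(0)))(R@np.array(X)+t)
print(m["fx"])
for z in (.044,.038,.030): print("pad near edge",z,P([.460,.0055,z]),P([.460,.0595,z]))
for z in (.044,.0365,.0345,.03): print("tip corner",z,P([.4737,.0202,z]),P([.4737,.0402,z]))
print("wall near outer top",P([.448,-.0095,.056]),P([.448,.0745,.056]),"block near top",P([.448,-.0095,.034]),P([.448,.0745,.034]))
```

```text
328.6326417474283
pad near edge 0.044 [188. 250.] [187. 520.]
pad near edge 0.038 [178. 253.] [178. 516.]
pad near edge 0.03 [166. 258.] [166. 510.]
tip corner 0.044 [251. 325.] [251. 422.]
tip corner 0.0365 [237. 326.] [237. 421.]
tip corner 0.0345 [233. 327.] [233. 420.]
tip corner 0.03 [226. 328.] [226. 419.]
wall near outer top [148. 157.] [147. 615.] block near top [117. 181.] [116. 588.]
```

The carriage looks a few millimetres lower and further away than the nominal geometry, so the fingers are probably still just above the pad. I'll keep feeling downward.

arm_command(
  motion=[
    [0,0,0,1,0,0,0],
    [0,0,0,1,0,0,0],
    [0,0,0,0,0,0,0],
    [0,0,0,0,0,0,0],
  ],
)

```text
time_s: 6.05
tcp_pos: [0.4832, 0.0302, 0.0405]
ee_rot: [[-1.0, 0.001, -0.0], [0.001, 1.0, -0.0], [0.0, -0.0, -1.0]]
wrist_force: [0.8, 0.2, -0.4]
gripper_width: 0.005
gripper_force: 0.0
```

arm_command(
  motion=[
    [0,0,0,1,0,0,0],
    [0,0,0,1,0,0,0],
    [0,0,0,0,0,0,0],
    [0,0,0,0,0,0,0],
  ],
)

```text
time_s: 6.45
tcp_pos: [0.4832, 0.0302, 0.0385]
ee_rot: [[-1.0, 0.001, -0.0], [0.001, 1.0, -0.0], [0.0, -0.0, -1.0]]
wrist_force: [0.2, -0.8, 0.5]
gripper_width: 0.005
gripper_force: 0.0
```

arm_command(
  motion=[
    [0,0,0,1,0,0,0],
    [0,0,0,1,0,0,0],
    [0,0,0,0,0,0,0],
    [0,0,0,0,0,0,0],
  ],
)

```text
time_s: 6.85
tcp_pos: [0.4832, 0.0302, 0.0365]
ee_rot: [[-1.0, 0.001, -0.0], [0.001, 1.0, -0.0], [0.0, -0.0, -1.0]]
wrist_force: [0.3, 0.5, 0.1]
gripper_width: 0.004
gripper_force: 0.0
```

Run:
```python
from h import *
s=sense();print(s["wrist_force"],s["moment"],s["effort"],s["tcp_pos"])
a=capture("wrist")[150:300,150:430]
cv2.imwrite("pics/w4.png",cv2.resize(a,None,fx=2.8,fy=2.8,interpolation=cv2.INTER_CUBIC)[:,:,::-1])
```

```text
[0.25390624 0.54416649 0.06622401] [-0.01552413 -0.06830018 -0.01220119] [-1.75474161e-03 -3.11935329e+01  1.22791824e+01  2.73691200e+00
 -8.61713290e-02 -4.49532934e-05] [0.4831649  0.0302352  0.03650186]
```

View pics/w4.png

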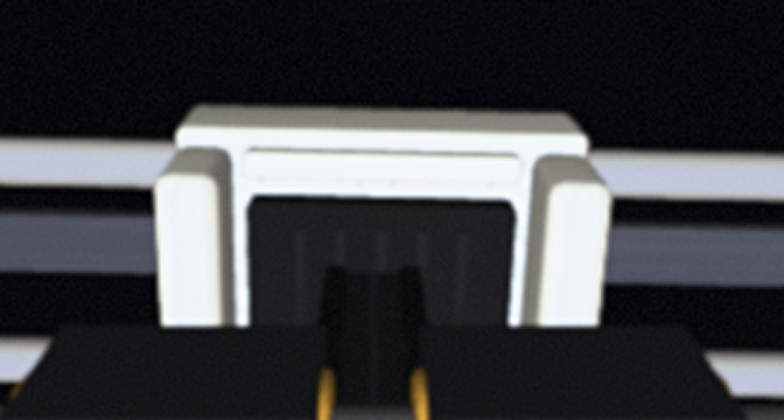

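Still no contact: the fingertips stay at crop row 268 while the pad grows in view. By the image the closed tips are roughly 2–6 mm above the pad, so I'll continue.

arm_command(
  motion=[
    [0,0,0,1,0,0,0],
    [0,0,0,1,0,0,0],
    [0,0,0,0,0,0,0],
    [0,0,0,0,0,0,0],
  ],
)

```text
time_s: 7.3
tcp_pos: [0.4832, 0.0303, 0.0345]
ee_rot: [[-1.0, 0.001, -0.0], [0.001, 1.0, -0.0], [0.0, -0.0, -1.0]]
wrist_force: [0.2, -0.8, 0.6]
gripper_width: 0.006
gripper_force: 0.0
```

arm_command(
  motion=[
    [0,0,0,1,0,0,0],
    [0,0,0,1,0,0,0],
    [0,0,0,0,0,0,0],
    [0,0,0,0,0,0,0],
  ],
)

```text
time_s: 7.7
tcp_pos: [0.4832, 0.0302, 0.0325]
ee_rot: [[-1.0, 0.001, -0.0], [0.001, 1.0, -0.0], [0.0, -0.0, -1.0]]
wrist_force: [-0.2, -0.4, 0.4]
gripper_width: 0.003
gripper_force: 0.0
```

arm_command(
  motion=[
    [0,0,0,1,0,0,0],
    [0,0,0,1,0,0,0],
    [0,0,0,0,0,0,0],
    [0,0,0,0,0,0,0],
  ],
)

```text
time_s: 8.1
tcp_pos: [0.4832, 0.0302, 0.0305]
ee_rot: [[-1.0, 0.001, -0.0], [0.001, 1.0, -0.0], [0.0, -0.0, -1.0]]
wrist_force: [0.5, 1.5, -0.3]
gripper_width: 0.002
gripper_force: 0.1
```

arm_command(
  motion=[
    [0,0,0,1,0,0,0],
    [0,0,0,1,0,0,0],
    [0,0,0,0,0,0,0],
    [0,0,0,0,0,0,0],
  ],
)

```text
time_s: 8.5
tcp_pos: [0.4833, 0.0303, 0.0287]
ee_rot: [[-1.0, 0.001, 0.0], [0.001, 1.0, 0.0], [-0.0, 0.0, -1.0]]
wrist_force: [-0.8, -0.2, 3.5]
gripper_width: 0.01
gripper_force: 1.5
```

arm_command(
  motion=[
    [0,0,0,1,0,0,0],
    [0,0,0,1,0,0,0],
    [0,0,0,0,0,0,0],
    [0,0,0,0,0,0,0],
  ],
)

```text
time_s: 8.9
tcp_pos: [0.4833, 0.0303, 0.0268]
ee_rot: [[-1.0, 0.001, 0.0], [0.001, 1.0, -0.0], [-0.0, -0.0, -1.0]]
wrist_force: [-0.9, 0.0, 5.7]
gripper_width: 0.006
gripper_force: 2.7
```

arm_command(
  motion=[
    [0,0,0,1,0,0,0],
    [0,0,0,1,0,0,0],
    [0,0,0,0,0,0,0],
    [0,0,0,0,0,0,0],
  ],
)

```text
time_s: 9.3
tcp_pos: [0.4833, 0.0303, 0.0248]
ee_rot: [[-1.0, 0.001, 0.0], [0.001, 1.0, -0.0], [-0.0, -0.0, -1.0]]
wrist_force: [-0.9, 0.1, 5.4]
gripper_width: 0.008
gripper_force: 3.0
```

Run:
```python
from h import *
s=sense();print(s["wrist_force"],s["moment"],s["tcp_pos"])
a=capture("wrist")[150:330,150:430]
cv2.imwrite("pics/w5.png",cv2.resize(a,None,fx=2.8,fy=2.8,interpolation=cv2.INTER_CUBIC)[:,:,::-1])
```

```text
[-0.94556071  0.14740308  5.38964728] [0.0579777  0.48414671 0.02305038] [0.48330007 0.03025951 0.02484204]
```

View pics/w5.png

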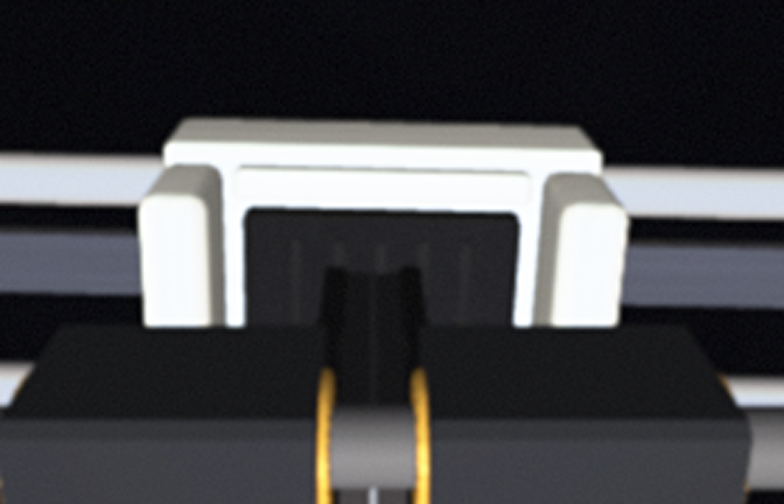

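The force plateaus around 5.5 N over about 4 mm of travel, and the walls and frame show nothing else touching. That means the pad is being pressed. I'll press slightly more, then slide slowly towards the pin.

arm_command(
  motion=[
    [0,0,0,1,0,0,0],
    [0,0,0,0,0,0,0],
    [0,0,-2,0,0,0,0],
    [0,0,-2,0,0,0,0],
    [0,0,-2,0,0,0,0],
    [0,0,0,0,0,0,0],
  ],
)

```text
time_s: 9.95
tcp_pos: [0.4832, 0.024, 0.0243]
ee_rot: [[-1.0, 0.001, 0.0], [0.001, 1.0, -0.0], [-0.0, -0.0, -1.0]]
wrist_force: [-2.4, -0.3, 10.5]
gripper_width: 0.009
gripper_force: 4.8
```

```bash
cat > loc.py <<'E'
from h import *
s=sense();print(np.round(s["wrist_force"],1),np.round(s["tcp_pos"],4))
m=camera_model("wrist"); im=capture("wrist")
for r in find_in("carriage_mid","wrist")[:1]: print(r)
# wall/rod profile: bright columns of end walls at rows 215-225
p=im[222:258].mean((0,2)); b=p>150; e=np.flatnonzero(np.diff(b.astype(int)));print(e, [pix2w("wrist",(240,c),.056,m)[1].round(4) for c in e])
E
python3 loc.py
```

```text
[-2.4 -0.3 10.5] [0.4832 0.024  0.0243]
{'location': [230.8, 288.6], 'p': 0.63}
[ 16 199 224 229 236 334 342 347 373 530] [np.float64(-0.1024), np.float64(-0.0159), np.float64(-0.0041), np.float64(-0.0018), np.float64(0.0015), np.float64(0.0478), np.float64(0.0516), np.float64(0.054), np.float64(0.0663), np.float64(0.1405)]
```

The walls kept the same columns relative to the gripper, so the carriage moves with it. The pad is fully down at 10.5 N. I'll keep sliding.

arm_command(
  motion=[
    [0,0.2,-5,0,0,0,0],
    [0,0.1,-5,0,0,0,0],
    [0,0.1,-5,0,0,0,0],
    [0,0.1,-5,0,0,0,0],
    [0,0.1,-5,0,0,0,0],
    [0,0.1,-5,0,0,0,0],
    [0,0.1,-5,0,0,0,0],
    [0,0.1,-5,0,0,0,0],
  ],
)

```text
time_s: 10.85
tcp_pos: [0.4823, -0.0159, 0.0243]
ee_rot: [[-1.0, 0.001, 0.0], [0.001, 1.0, -0.0], [-0.0, -0.0, -1.0]]
wrist_force: [-3.7, 0.9, 9.3]
gripper_width: 0.008
gripper_force: 4.9
```

```bash
python3 loc.py
```

```text
[-3.7  0.9  9.3] [ 0.4823 -0.0159  0.0243]
{'location': [228.9, 288.2], 'p': 0.62}
[ 58  91 199 224 229 236 334 342 347 373] [np.float64(-0.1225), np.float64(-0.1069), np.float64(-0.0559), np.float64(-0.0441), np.float64(-0.0417), np.float64(-0.0384), np.float64(0.0079), np.float64(0.0117), np.float64(0.014), np.float64(0.0263)]
```

arm_command(
  motion=[
    [0,0.1,-5,0,0,0,0],
    [0,0.1,-5,0,0,0,0],
    [0,0.1,-5,0,0,0,0],
    [0,0.1,-5,0,0,0,0],
    [0,0.1,-5,0,0,0,0],
    [0,0.1,-5,0,0,0,0],
    [0,0.1,-5,0,0,0,0],
    [0,0.1,-5,0,0,0,0],
  ],
)

```text
time_s: 11.75
tcp_pos: [0.4813, -0.0559, 0.0243]
ee_rot: [[-1.0, 0.001, 0.0], [0.001, 1.0, -0.0], [-0.0, -0.0, -1.0]]
wrist_force: [-3.0, 2.1, 9.5]
gripper_width: 0.006
gripper_force: 5.0
```

```bash
python3 loc.py
```

```text
[-3.   2.1  9.5] [ 0.4813 -0.0559  0.0243]
{'location': [227.6, 286.4], 'p': 0.69}
[132 165 199 223 229 236 334 342 348 373] [np.float64(-0.1276), np.float64(-0.112), np.float64(-0.0959), np.float64(-0.0846), np.float64(-0.0818), np.float64(-0.0785), np.float64(-0.0322), np.float64(-0.0284), np.float64(-0.0256), np.float64(-0.0137)]
```

arm_command(
  motion=[
    [0,0.1,-3,0,0,0,0],
    [0,0.1,-3,0,0,0,0],
    [0,0.1,-3,0,0,0,0],
    [0,0.1,-3,0,0,0,0],
    [0,0,-2,0,0,0,0],
    [0,0,-2,0,0,0,0],
    [0,0,-2,0,0,0,0],
    [0,0,0,0,0,0,0],
  ],
)

```text
time_s: 12.65
tcp_pos: [0.4809, -0.0741, 0.0243]
ee_rot: [[-1.0, 0.001, -0.0], [0.001, 1.0, -0.0], [0.0, -0.0, -1.0]]
wrist_force: [-3.1, -1.3, 9.2]
gripper_width: 0.006
gripper_force: 4.8
```

```bash
python3 loc.py
```

```text
[-3.1 -1.3  9.2] [ 0.4809 -0.0741  0.0243]
{'location': [228.5, 285.8], 'p': 0.74}
[166 223 229 236 334 342 347 372] [np.float64(-0.1297), np.float64(-0.1028), np.float64(-0.0999), np.float64(-0.0966), np.float64(-0.0503), np.float64(-0.0465), np.float64(-0.0442), np.float64(-0.0324)]
```

arm_command(
  motion=[
    [0,0,-2,0,0,0,0],
    [0,0,-2,0,0,0,0],
    [0,0,-1,0,0,0,0],
    [0,0,0,0,0,0,0],
    [0,0,0,0,0,0,0],
  ],
)

```text
time_s: 13.25
tcp_pos: [0.4815, -0.0779, 0.0243]
ee_rot: [[-1.0, 0.001, 0.001], [0.001, 1.0, 0.001], [-0.001, 0.001, -1.0]]
wrist_force: [-2.7, 4.7, 8.9]
gripper_width: 0.006
gripper_force: 4.7
```

```bash
python3 loc.py
```

```text
[-2.7  4.7  8.9] [ 0.4815 -0.0779  0.0243]
{'location': [226.0, 290.1], 'p': 0.81}
[173 227 232 239 337 345 351 376] [np.float64(-0.1302), np.float64(-0.1047), np.float64(-0.1024), np.float64(-0.0991), np.float64(-0.0528), np.float64(-0.049), np.float64(-0.0462), np.float64(-0.0343)]
```

The sideways force rose to 4.7 N and the carriage stopped following, so it is against the stop. I'll lift off.

arm_command(
  motion=[
    [0,0,0,-3,0,0,0],
    [0,0,0,-5,0,0,0],
    [0,0,0,-10,0,0,0],
    [0,0,0,-30,0,0,0],
    [0,0,0,-30,0,0,0],
    [0,0,0,-30,0,0,0],
    [0,0,0,0,0,0,0],
    [0,0,0,0,0,0,0],
  ],
)

```text
time_s: 14.15
tcp_pos: [0.4809, -0.0788, 0.1322]
ee_rot: [[-1.0, 0.002, 0.001], [0.002, 1.0, 0.001], [-0.001, 0.001, -1.0]]
wrist_force: [-0.2, -0.2, -1.4]
gripper_width: 0.009
gripper_force: 0.0
```

Run:
```python
from h import *
s=sense();print(np.round(s["wrist_force"],1),s["tcp_pos"])
cv2.imwrite("pics/w6.png",cv2.resize(capture("wrist")[100:280,100:380],None,fx=2.8,fy=2.8,interpolation=cv2.INTER_CUBIC)[:,:,::-1])
```

```text
[-0.2 -0.2 -1.4] [ 0.48093827 -0.0788269   0.13217878]
```

View pics/w6.png

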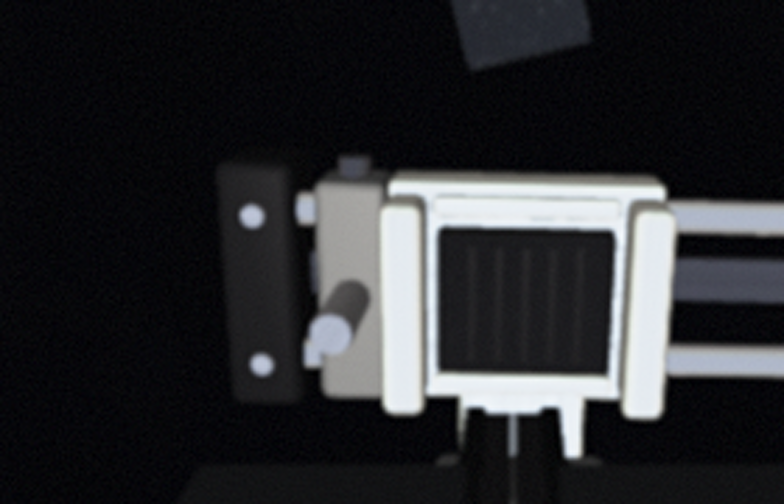

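The carriage's left wall (crop column 383) is right up against the stop block (columns 318–386), with no dark gap between them. The pad is free and the gripper is clear, so I'll hand in.

```bash
python3 -c "
from station import *
print(finish_job())"
```

```text
the job is handed in; nothing more can be done
None
```

The carriage was slid to the pin stop with the pad held down, and the last picture shows it against the stop with no gap. I then released the pad, lifted the gripper clear and handed the job in at about 14 s; no verdict was returned.

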